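# Close the stone pots

## Robot

A 6-joint arm with a two-finger parallel gripper is mounted at the origin on the work surface. World frame = base frame: x ahead of the robot, y to its left, z up, the work surface at z = 0. Lengths are in mm, angles in rad, forces in N, time in s.
With the tool pointing down it reaches from about 250 to 775 mm from the base axis. Payload 4 kg.
Tool frame: the origin (TCP) lies midway between the tips of the shut fingers; the grasp point (between the pads) lies ctrl.tcp_to_grasp behind it (ctrl.tcp_to_grasp is the distance from the TCP to the grasp point, in mm); z points along the fingers, y is the line along which they close (so a half turn about z gives the same grasp; the last joint's range is limited). The gripper opens to 94 mm and grips with 3 to 60 N. Pads are 16 mm wide; open, the fingers measure 119 mm over their backs; the gripper's body (75 mm by 177 mm) begins 78 mm behind the grasp point.
Start: joints at [1.196, 0.087, 1.371, -0, 1.684, -0.103], TCP at [147.665, 529.826, 205.506] pointing down, gripper open.
Joint ranges: [-3.1, 3.1], [-0.76, 2.03], [0.27, 2.55], [-1.08, 4.22], [0.17, 2.65], [-2.57, 2.57]. Speed limits (rad/s): [2.79, 2.79, 3.14, 3.14, 3.14, 3.14].

## Interface

Orientations are given as a unit quaternion [w, x, y, z].
In Python, from cell import ctrl, camera, get_calibration gives the robot as it stands.
- The arm moves only by the tool servo_tool, never from a script. Its argument "steps" is a list of rows, each an object of numbers: "tx", "ty", "tz": the shift along the tool's x, y, z in units of 40 mm (1.0 is 40 mm); "wx", "wy", "wz": the turn, a rotation vector about the tool's x, y, z in units of 6 degrees (1.0 is 6 degrees); "fingers": the finger opening in mm, from 0 to 94. A call has 1 to 5 rows; each row is the pose to reach, as a shift and turn from the pose commanded when the call began, along the tool's axes at that moment; what a row does not reach only later rows make up. A row lasts 1/12 s, in which the tool goes at most 41.7 mm and 7.16 degrees, less where a joint would pass 70% of its speed; a pose out of reach is approached as far as the arm can. A call with a gripper value outside its range is refused whole. The fingers move at their own pace and stop on an object; the grip force is fixed at half the most. Time passes only in rows, so rows that repeat a pose let the fingers close. It gives the time, the measured TCP pose, the force and the opening at its end, in the units of the state.
- ctrl.state(): the state, without advancing time (a new reading comes with each control period).
- camera(name): name is "scene" or "top" or "wrist"; returns the picture (420x560x3 uint8, red, green, blue); there is no depth.
- get_calibration(name): a dict with "camera_matrix" (3x3 intrinsics, pixels), "world_from_camera" (4x4, takes a point from camera to world coordinates); the wrist camera has in their place "mount" (4x4, takes a point from camera to tool coordinates, whose origin is the TCP and whose axes are the flange's). Camera axes: x right, y down, z forward; pixel columns grow to the right and rows downward; lengths in mm; the calibration is good to about 2 mm. The wrist camera is an equidistant fisheye: a pixel r from the principal point sees the ray r / f radians off the axis. A picture is of the moment at which its call begins: read the wrist's pose just before it. get_calibration takes no time and is no camera call.
- ctrl.hand_in(): hands the job in, once; it reports no verdict.
The state is a dict: "time_s": time; "joints": joint angles; "joint_velocities": joint speeds; "joint_torque": joint torques, N m; "ee_pos": TCP position; "eef_rot": TCP orientation; "wrist_force": force on the tool from outside, world axes, zero at the start; "moment": the same for the moment, N m; "finger_gap": finger opening in mm.
Only numpy, scipy, OpenCV 4.12 (cv2) and the standard library are available. Lean on these libraries where they do the work, as an engineer would, in place of code of your own. Each camera call takes 0.05 s, during which the arm holds its last target. There are 200 camera calls.

## Task

The lids of the three stone pots on the jeweller's bench are standing proud. With the fingertips, gently press the lids fully home one after another: first the square tub, then the wide round pot, and last the small round pot. Do not pick up, tip or shove the pots, and leave the other things on the bench where they are.

Things in the scene. Friction and masses are not known exactly. Their poses are not given: they have to be found in the camera images.
- square_tub: Loose square tub of milky-white plastic, 60 x 60 mm, walls to 40 mm high, about 0.3 kg, with a white square push-on lid 66 x 66 mm and 10 mm thick. Origin: centre of the underside; z up; x and y along its sides. The lid's flat top is 60 mm above the bench when fully raised and 50 mm when fully home.
- square_lid_top (a point): Centre of the top face of the square tub's lid; moves with the lid.
- square_lid (a joint): Lid of the square tub. Its value in m is how far the lid has been pushed down: 0 is fully raised (10 mm too high), 0.010 is fully home against a hard stop. It starts raised, between 0 and 0.003. Stiff friction, no spring: it takes about 4 N to push and stays where it is left; it cannot come off. The plastic is thin: more than 35 N of pressing would crack it.
- wide_pot: Loose wide round pot of milky-white plastic, 60 mm across, about 0.24 kg, with a white round push-on lid 66 mm across and 10 mm thick. Origin: centre of the underside; z up. The lid's flat top is 49 mm above the bench when fully raised and 39 mm when fully home.
- wide_lid_top (a point): Centre of the top face of the wide round pot's lid; moves with the lid.
- wide_lid (a joint): Lid of the wide round pot. Its value in m is how far the lid has been pushed down: 0 is fully raised (10 mm too high), 0.010 is fully home against a hard stop. It starts raised, between 0 and 0.003. Stiff friction, no spring: it takes about 4 N to push and stays where it is left; it cannot come off. The plastic is thin: more than 35 N of pressing would crack it.
- small_pot: Loose small round pot of milky-white plastic, 32 mm across, about 0.14 kg, with a white round push-on lid 38 mm across and 10 mm thick. Origin: centre of the underside; z up. The lid's flat top is 43 mm above the bench when fully raised and 33 mm when fully home. Press near its middle or it tips.
- small_lid_top (a point): Centre of the top face of the small round pot's lid; moves with the lid.
- small_lid (a joint): Lid of the small round pot. Its value in m is how far the lid has been pushed down: 0 is fully raised (10 mm too high), 0.010 is fully home against a hard stop. It starts raised, between 0 and 0.003. Stiff friction, no spring: it takes about 4 N to push and stays where it is left; it cannot come off. The plastic is thin: more than 35 N of pressing would crack it.
- ring_cone: Bystander: loose wooden ring cone standing between the pots, foot 34 mm across, 66 mm high. Origin: centre of the underside.
- punch: Bystander: loose steel punch standing on end between the pots, 22 mm across, 60 mm high. Origin: centre of the underside.
- tape_roll: Bystander: loose white roll of tape lying flat, 60 mm across, 19 mm high, beyond the pots. Origin: centre of the underside.
- graver: Bystander: loose hand tool with a wooden handle, 170 mm long, lying flat beyond the pots, some 30 mm high. Origin: underside, near its middle; x along the tool.
Mind the look-alikes: they are no part of the job. Leave any purple or yellow look-alike of the small_pot alone. What is shaped like the wide_pot but orange is not meant.

How it is judged:
By the outcome, as a careful person would: the job done as asked, in the order asked, and still so for the second after the job is handed in, with the robot touching nothing.
It also fails if it takes over 51 s, if anything falls off the work surface, if the arm or the gripper's body presses on something with over 40 N, if the wrist force passes 120 N, or if a joint passes its speed limit or range.

## Working session

There is one attempt and no reset: what is moved stays moved. The work goes in short steps, Python scripts to look and compute and a tool call to move; the robot and the scene stay as the last step left them, time stands still between calls to the robot, and variables do not carry over. Pictures are saved under pics/ and viewed, on a budget of 10 in all, crops included, one or two more only if the job needs it, and the job is handed in when it is done.

Besides the shell and the picture viewer there is one more tool, called after ">>>" as name(argument=value, ...), one argument or row to a line, values as JSON. servo_tool: Moves the arm, as the interface text tells. Its arguments: {"type":"object","properties":{"steps":{"type":"array"}},"required":["steps"]}

```bash
mkdir -p pics; ls; python3 - <<'E'
from cell import ctrl,camera,get_calibration
import cv2,numpy as np
np.set_printoptions(suppress=True,precision=4)
for n in("top","scene"):
    cv2.imwrite(f"pics/{n}0.png",camera(n)[:,:,::-1]); c=get_calibration(n); print(n,c["camera_matrix"],c["world_from_camera"])
s=ctrl.state(); print(s, ctrl.tcp_to_grasp)
E
```

```text
pics
top [[444.4587   0.     281.1275]
 [  0.     444.4587 207.469 ]
 [  0.       0.       1.    ]] [[  -0.0084   -0.9961    0.0879  489.3648]
 [  -1.        0.008    -0.0052  -37.3144]
 [   0.0045   -0.0879   -0.9961 1042.7809]
 [   0.        0.        0.        1.    ]]
scene [[406.9738   0.     281.6976]
 [  0.     406.9738 207.8258]
 [  0.       0.       1.    ]] [[   0.1214    0.6025   -0.7889 1214.1653]
 [   0.9926   -0.0786    0.0927 -111.7266]
 [  -0.0062   -0.7943   -0.6075  555.9411]
 [   0.        0.        0.        1.    ]]
{'time_s': 0.1, 'joints': array([ 1.1959,  0.0879,  1.3721, -0.    ,  1.6836, -0.1031]), 'joint_velocities': array([-0.0002, -0.0016, -0.0037,  0.002 , -0.0013,  0.0008]), 'joint_torque': array([  0.0014, -34.1251, -30.3302,   0.0719,   0.0304,  -0.0001]), 'ee_pos': array([147.4724, 529.3581, 204.445 ]), 'eef_rot': array([-0.0002,  0.1355,  0.9908, -0.0009]), 'wrist_force': array([ 0.9831, -0.5407, -0.3479]), 'moment': array([-0.0027, -0.0215, -0.0066]), 'finger_gap': 93.85846831716916} 18.8
```

View pics/top0.png

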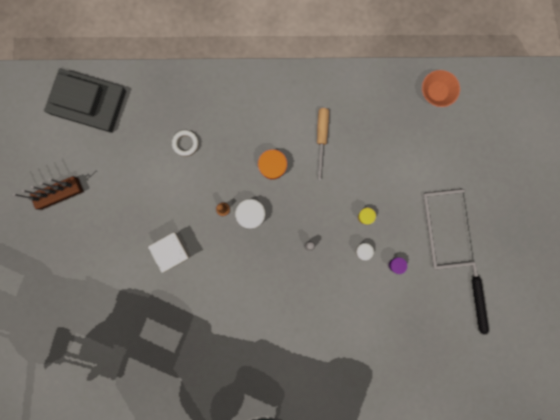

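View pics/scene0.png

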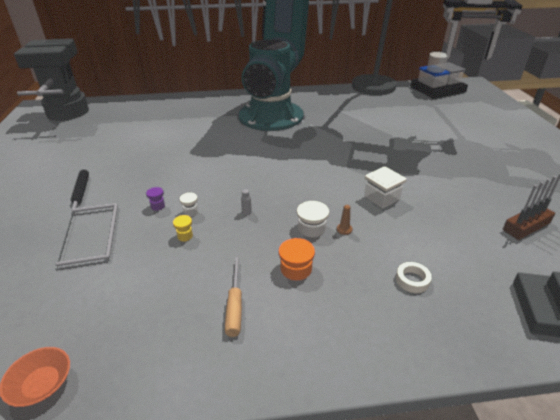

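The top view shows the square tub at about (168,252), the wide pot at (250,213) and the small white pot at (365,252). The cone is at (222,208) and the punch at (310,245). The scene view agrees, and the purple, yellow and orange look-alikes are clear of the targets.

```bash
cat > h.py <<'E'
import numpy as np,cv2
from cell import ctrl,camera,get_calibration
from scipy.spatial.transform import Rotation as R
np.set_printoptions(suppress=True,precision=2)
def proj(n,u,v,z):
    c=get_calibration(n);T=np.array(c["world_from_camera"]);d=T[:3,:3]@np.linalg.solve(c["camera_matrix"],[u,v,1]);o=T[:3,3]
    return o+d*(z-o[2])/d[2]
def toolR(s): w,x,y,z=s["eef_rot"]; return R.from_quat([x,y,z,w])
def delta(target):
    s=ctrl.state(); r=toolR(s); d=np.array(target)-s["ee_pos"]
    print("pos",s["ee_pos"],"units",r.inv().apply(d)/40, "tool x,y in world",r.as_matrix()[:,0],r.as_matrix()[:,1],"t",s["time_s"])
E
python3 - <<'E'
from h import *
im=cv2.imread("pics/top0.png"); g=im.min(2)
for n,(u,v),z in(("sq",(168,252),58.5),("wide",(250,213),47.5),("small",(365,252),41.5)):
    m=((g>135)*255).astype(np.uint8); k,l,st,ce=cv2.connectedComponentsWithStats(m); i=l[v,u]
    ys,xs=np.nonzero(l==i); r=cv2.minAreaRect(np.c_[xs,ys].astype(np.float32))
    print(n,st[i],ce[i],r,proj("top",*ce[i],z)); 
for n,p in(("cone",(222,208)),("punch",(310,245))): print(n,proj("top",*p,60))
delta(proj("top",168,252,150))
c=get_calibration("wrist"); print(c)
big=lambda u,v:cv2.resize(im[v-25:v+25,u-25:u+25],(260,260),interpolation=cv2.INTER_CUBIC)
cv2.imwrite("pics/crop.png",np.hstack([big(168,252),big(250,213),big(365,252)]))
E
```

```text
sq [148 233  40  40 940] [167.25 252.34] ((167.25473022460938, 252.3585205078125), (30.595502853393555, 30.9840145111084), 60.945396423339844) [479.05 208.97  58.5 ]
wide [235 199  30  30 700] [249.36 213.75] ((249.5, 213.5), (29.0, 29.0), 90.0) [563.56  28.88  47.5 ]
small [357 244  17  17 236] [364.81 252.02] ((365.0, 252.0), (16.0, 16.0), 90.0) [ 475.83 -229.48   41.5 ]
cone [575.91  88.68  60.  ]
punch [ 492.5  -105.42   60.  ]
pos [147.47 529.36 204.45] units [-10.34  -6.06   1.37] tool x,y in world [-0.96  0.27  0.  ] [ 0.27  0.96 -0.  ] t 0.1
{'camera_matrix': array([[325.19,   0.  , 274.15],
       [  0.  , 325.19, 205.36],
       [  0.  ,   0.  ,   1.  ]]), 'mount': array([[  -0.  ,   -0.97,   -0.24,   69.75],
       [   1.  ,    0.  ,   -0.  ,    0.49],
       [   0.  ,   -0.24,    0.97, -178.25],
       [   0.  ,    0.  ,    0.  ,    1.  ]])}
```

View pics/crop.png

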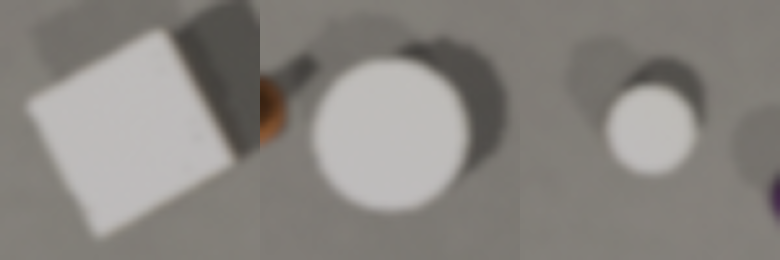

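The crops show all three lids as clean discs or squares with nothing merged in, and the code centroids match. Moving above the square tub with the fingers shut.

>>> servo_tool(
  steps=[
    {"tx": -10.3, "ty": -6.1, "tz": 1.4, "fingers": 0},
    {"tx": -10.3, "ty": -6.1, "tz": 1.4, "fingers": 0},
    {"tx": -10.3, "ty": -6.1, "tz": 1.4, "fingers": 0},
    {"tx": -10.3, "ty": -6.1, "tz": 1.4, "fingers": 0},
    {"tx": -10.3, "ty": -6.1, "tz": 1.4, "fingers": 0},
  ],
)

```text
$.steps[0]: bad value
```

```bash
python3 -c "
from h import *
delta([479,209,125]); print(ctrl.state()['finger_gap'])"
```

```text
pos [147.47 529.36 204.45] units [-10.13  -5.49   2.  ] tool x,y in world [-0.96  0.27  0.  ] [ 0.27  0.96 -0.  ] t 0.1
93.85846831716916
```

>>> servo_tool(
  steps=[
    {"tx": -0.87, "ty": -0.47, "tz": 0.17, "fingers": 0},
    {"tx": -1.74, "ty": -0.94, "tz": 0.34, "fingers": 0},
    {"tx": -2.61, "ty": -1.41, "tz": 0.51, "fingers": 0},
    {"tx": -3.48, "ty": -1.88, "tz": 0.68, "fingers": 0},
    {"tx": -4.35, "ty": -2.35, "tz": 0.85, "fingers": 0},
  ],
)

```text
$.steps[0]: bad value
```

>>> servo_tool(
  steps=[
    {"tx": -0.87, "ty": -0.47, "tz": 0.17, "wx": 0, "wy": 0, "wz": 0, "fingers": 0},
    {"tx": -1.74, "ty": -0.94, "tz": 0.34, "wx": 0, "wy": 0, "wz": 0, "fingers": 0},
    {"tx": -2.61, "ty": -1.41, "tz": 0.51, "wx": 0, "wy": 0, "wz": 0, "fingers": 0},
    {"tx": -3.48, "ty": -1.88, "tz": 0.68, "wx": 0, "wy": 0, "wz": 0, "fingers": 0},
    {"tx": -4.35, "ty": -2.35, "tz": 0.85, "wx": 0, "wy": 0, "wz": 0, "fingers": 0},
  ],
)

```text
time_s: 0.52
ee_pos: [290.6, 391.0, 170.7]
eef_rot: [-0.0, 0.135, 0.991, -0.0]
wrist_force: [0.3, 1.0, 0.4]
finger_gap: 64.1
```

>>> servo_tool(
  steps=[
    {"tx": -5.78, "ty": -3.16, "tz": 1.28, "wx": 0, "wy": 0, "wz": 0, "fingers": 0},
    {"tx": -5.78, "ty": -3.16, "tz": 1.28, "wx": 0, "wy": 0, "wz": 0, "fingers": 0},
    {"tx": -5.78, "ty": -3.16, "tz": 1.28, "wx": 0, "wy": 0, "wz": 0, "fingers": 0},
    {"tx": -5.78, "ty": -3.16, "tz": 1.28, "wx": 0, "wy": 0, "wz": 0, "fingers": 0},
    {"tx": -5.78, "ty": -3.16, "tz": 1.28, "wx": 0, "wy": 0, "wz": 0, "fingers": 0},
  ],
)

```text
time_s: 0.93
ee_pos: [437.3, 248.1, 131.0]
eef_rot: [-0.0, 0.136, 0.991, -0.0]
wrist_force: [0.3, 1.3, -0.4]
finger_gap: 30.4
```

```bash
python3 -c "
from h import *
delta([479,209,120])"
```

```text
pos [437.34 248.08 131.02] units [-1.27 -0.66  0.28] tool x,y in world [-0.96  0.27  0.  ] [ 0.27  0.96 -0.  ] t 0.9333
```

>>> servo_tool(
  steps=[
    {"tx": -1.25, "ty": -0.66, "tz": 0.27, "wx": 0, "wy": 0, "wz": 0, "fingers": 0},
    {"tx": -1.25, "ty": -0.66, "tz": 0.27, "wx": 0, "wy": 0, "wz": 0, "fingers": 0},
    {"tx": -1.25, "ty": -0.66, "tz": 0.27, "wx": 0, "wy": 0, "wz": 0, "fingers": 0},
    {"tx": -1.25, "ty": -0.66, "tz": 0.27, "wx": 0, "wy": 0, "wz": 0, "fingers": 0},
    {"tx": -1.25, "ty": -0.66, "tz": 0.27, "wx": 0, "wy": 0, "wz": 0, "fingers": 0},
  ],
)

```text
time_s: 1.35
ee_pos: [476.9, 211.6, 120.8]
eef_rot: [-0.0, 0.135, 0.991, 0.0]
wrist_force: [-0.3, 0.6, -0.2]
finger_gap: 0.6
```

```bash
cat >> h.py <<'E'
def wp(p,s=None):
    "world point -> wrist pixel"
    s=s or ctrl.state(); c=get_calibration("wrist"); M=np.array(c["mount"]); K=c["camera_matrix"]
    t=toolR(s).inv().apply(np.array(p,float)-s["ee_pos"]); q=M[:3,:3].T@(t-M[:3,3]); h=np.hypot(q[0],q[1]); a=np.arctan2(h,q[2])
    return np.array([K[0,2]+K[0,0]*a*q[0]/h,K[1,2]+K[1,1]*a*q[1]/h])
E
python3 - <<'E'
from h import *
delta([479,209,60])
s=ctrl.state(); im=camera("wrist")[:,:,::-1].copy()
for p in ([479,209,58.5],s["ee_pos"]):
    u=wp(p,s);print(u);cv2.circle(im,tuple(int(round(a)) for a in u),3,(0,0,255),1)
cv2.imwrite("pics/w1.png",im)
E
```

```text
pos [476.92 211.63 120.83] units [-0.07 -0.05  1.52] tool x,y in world [-0.96  0.27  0.  ] [0.27 0.96 0.  ] t 1.35
[271.24 220.29]
[273.62 246.37]
```

View pics/w1.png

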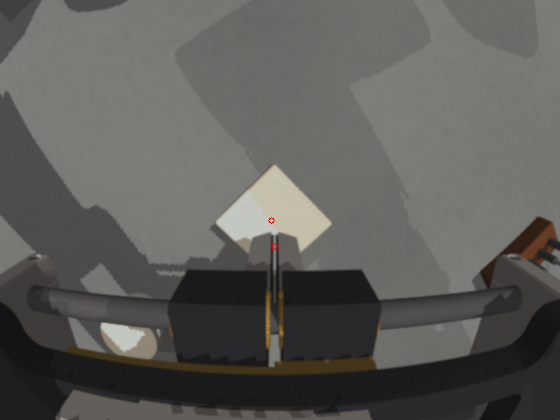

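The wrist view has the square lid centred at about (273,222), 2 px from the predicted (271,220), so the tool is over it. Going down.

>>> servo_tool(
  steps=[
    {"tx": -0.05, "ty": -0.05, "tz": 0.7, "wx": 0, "wy": 0, "wz": 0, "fingers": 0},
    {"tx": -0.05, "ty": -0.05, "tz": 1.2, "wx": 0, "wy": 0, "wz": 0, "fingers": 0},
    {"tx": -0.05, "ty": -0.05, "tz": 1.35, "wx": 0, "wy": 0, "wz": 0, "fingers": 0},
    {"tx": -0.05, "ty": -0.05, "tz": 1.35, "wx": 0, "wy": 0, "wz": 0, "fingers": 0},
    {"tx": -0.05, "ty": -0.05, "tz": 1.35, "wx": 0, "wy": 0, "wz": 0, "fingers": 0},
  ],
)

```text
time_s: 1.82
ee_pos: [478.7, 209.5, 67.6]
eef_rot: [0.0, 0.135, 0.991, 0.0]
wrist_force: [0.5, 0.3, 0.9]
finger_gap: 0.3
```

>>> servo_tool(
  steps=[
    {"tx": 0, "ty": 0, "tz": 0.04, "wx": 0, "wy": 0, "wz": 0, "fingers": 0},
    {"tx": 0, "ty": 0, "tz": 0.08, "wx": 0, "wy": 0, "wz": 0, "fingers": 0},
    {"tx": 0, "ty": 0, "tz": 0.12, "wx": 0, "wy": 0, "wz": 0, "fingers": 0},
    {"tx": 0, "ty": 0, "tz": 0.16, "wx": 0, "wy": 0, "wz": 0, "fingers": 0},
    {"tx": 0, "ty": 0, "tz": 0.2, "wx": 0, "wy": 0, "wz": 0, "fingers": 0},
  ],
)

```text
time_s: 2.23
ee_pos: [479.4, 208.7, 59.4]
eef_rot: [0.0, 0.136, 0.991, 0.0]
wrist_force: [-0.9, 0.6, 3.7]
finger_gap: 0.7
```

Contact at about 59. Continuing slowly.

>>> servo_tool(
  steps=[
    {"tx": 0, "ty": 0, "tz": 0.03, "wx": 0, "wy": 0, "wz": 0, "fingers": 0},
    {"tx": 0, "ty": 0, "tz": 0.06, "wx": 0, "wy": 0, "wz": 0, "fingers": 0},
    {"tx": 0, "ty": 0, "tz": 0.09, "wx": 0, "wy": 0, "wz": 0, "fingers": 0},
    {"tx": 0, "ty": 0, "tz": 0.12, "wx": 0, "wy": 0, "wz": 0, "fingers": 0},
    {"tx": 0, "ty": 0, "tz": 0.14, "wx": 0, "wy": 0, "wz": 0, "fingers": 0},
  ],
)

```text
time_s: 2.65
ee_pos: [479.4, 208.7, 53.6]
eef_rot: [0.0, 0.135, 0.991, 0.0]
wrist_force: [-0.0, -0.1, 4.6]
finger_gap: 0.6
```

>>> servo_tool(
  steps=[
    {"tx": 0, "ty": 0, "tz": 0.01, "wx": 0, "wy": 0, "wz": 0, "fingers": 0},
    {"tx": 0, "ty": 0, "tz": 0.02, "wx": 0, "wy": 0, "wz": 0, "fingers": 0},
    {"tx": 0, "ty": 0, "tz": 0.03, "wx": 0, "wy": 0, "wz": 0, "fingers": 0},
    {"tx": 0, "ty": 0, "tz": 0.04, "wx": 0, "wy": 0, "wz": 0, "fingers": 0},
    {"tx": 0, "ty": 0, "tz": 0.05, "wx": 0, "wy": 0, "wz": 0, "fingers": 0},
  ],
)

```text
time_s: 3.07
ee_pos: [479.3, 208.7, 51.5]
eef_rot: [0.0, 0.136, 0.991, 0.0]
wrist_force: [0.4, 0.2, 3.3]
finger_gap: 0.3
```

>>> servo_tool(
  steps=[
    {"tx": 0, "ty": 0, "tz": 0.01, "wx": 0, "wy": 0, "wz": 0, "fingers": 0},
    {"tx": 0, "ty": 0, "tz": 0.02, "wx": 0, "wy": 0, "wz": 0, "fingers": 0},
    {"tx": 0, "ty": 0, "tz": 0.03, "wx": 0, "wy": 0, "wz": 0, "fingers": 0},
    {"tx": 0, "ty": 0, "tz": 0.04, "wx": 0, "wy": 0, "wz": 0, "fingers": 0},
    {"tx": 0, "ty": 0, "tz": 0.04, "wx": 0, "wy": 0, "wz": 0, "fingers": 0},
  ],
)

```text
time_s: 3.48
ee_pos: [479.3, 208.7, 50.3]
eef_rot: [0.0, 0.135, 0.991, 0.0]
wrist_force: [-0.3, -0.2, 6.3]
finger_gap: 0.4
```

>>> servo_tool(
  steps=[
    {"tx": 0, "ty": 0, "tz": 0.01, "wx": 0, "wy": 0, "wz": 0, "fingers": 0},
    {"tx": 0, "ty": 0, "tz": 0.02, "wx": 0, "wy": 0, "wz": 0, "fingers": 0},
    {"tx": 0, "ty": 0, "tz": 0.02, "wx": 0, "wy": 0, "wz": 0, "fingers": 0},
  ],
)

```text
time_s: 3.73
ee_pos: [479.4, 208.7, 50.2]
eef_rot: [0.0, 0.135, 0.991, 0.0]
wrist_force: [-1.1, -0.5, 9.2]
finger_gap: 0.5
```

>>> servo_tool(
  steps=[
    {"tx": 0, "ty": 0, "tz": 0.01, "wx": 0, "wy": 0, "wz": 0, "fingers": 0},
    {"tx": 0, "ty": 0, "tz": 0.02, "wx": 0, "wy": 0, "wz": 0, "fingers": 0},
    {"tx": 0, "ty": 0, "tz": 0.02, "wx": 0, "wy": 0, "wz": 0, "fingers": 0},
  ],
)

```text
time_s: 3.98
ee_pos: [479.4, 208.7, 50.1]
eef_rot: [0.001, 0.135, 0.991, 0.0]
wrist_force: [-2.0, -2.0, 12.4]
finger_gap: 0.7
```

The force rises with no travel, so the lid is on its hard stop. Lifting straight up.

>>> servo_tool(
  steps=[
    {"tx": 0, "ty": 0, "tz": -0.4, "wx": 0, "wy": 0, "wz": 0, "fingers": 0},
    {"tx": 0, "ty": 0, "tz": -1.2, "wx": 0, "wy": 0, "wz": 0, "fingers": 0},
    {"tx": 0, "ty": 0, "tz": -1.8, "wx": 0, "wy": 0, "wz": 0, "fingers": 0},
    {"tx": 0, "ty": 0, "tz": -1.8, "wx": 0, "wy": 0, "wz": 0, "fingers": 0},
    {"tx": 0, "ty": 0, "tz": -1.8, "wx": 0, "wy": 0, "wz": 0, "fingers": 0},
  ],
)

```text
time_s: 4.4
ee_pos: [479.3, 208.6, 120.6]
eef_rot: [0.001, 0.135, 0.991, 0.0]
wrist_force: [-0.3, -0.8, -0.7]
finger_gap: 0.2
```

```bash
python3 -c "
from h import *
delta([563.5,29,110])"
```

```text
pos [479.25 208.65 120.59] units [-3.23 -3.76  0.27] tool x,y in world [-0.96  0.27 -0.  ] [0.27 0.96 0.  ] t 4.4
```

>>> servo_tool(
  steps=[
    {"tx": -3.23, "ty": -3.76, "tz": 0.25, "wx": 0, "wy": 0, "wz": 0, "fingers": 0},
    {"tx": -3.23, "ty": -3.76, "tz": 0.25, "wx": 0, "wy": 0, "wz": 0, "fingers": 0},
    {"tx": -3.23, "ty": -3.76, "tz": 0.25, "wx": 0, "wy": 0, "wz": 0, "fingers": 0},
    {"tx": -3.23, "ty": -3.76, "tz": 0.25, "wx": 0, "wy": 0, "wz": 0, "fingers": 0},
    {"tx": -3.23, "ty": -3.76, "tz": 0.25, "wx": 0, "wy": 0, "wz": 0, "fingers": 0},
  ],
)

```text
time_s: 4.82
ee_pos: [562.0, 26.3, 106.7]
eef_rot: [-0.003, 0.136, 0.991, -0.001]
wrist_force: [0.2, 0.6, 0.9]
finger_gap: 0.2
```

>>> servo_tool(
  steps=[
    {"tx": 0, "ty": 0, "tz": 0, "wx": 0, "wy": 0, "wz": 0, "fingers": 0},
    {"tx": 0, "ty": 0, "tz": 0, "wx": 0, "wy": 0, "wz": 0, "fingers": 0},
  ],
)

```text
time_s: 4.98
ee_pos: [561.6, 27.6, 106.8]
eef_rot: [-0.003, 0.137, 0.991, -0.0]
wrist_force: [1.0, -0.0, 0.2]
finger_gap: 0.5
```

```bash
python3 - <<'E'
from h import *
delta([563.5,29,55])
s=ctrl.state(); im=camera("wrist")[:,:,::-1].copy()
for p in ([563.5,29,47.5],s["ee_pos"]):
    u=wp(p,s);print(u);cv2.circle(im,tuple(int(round(a)) for a in u),3,(0,0,255),1)
cv2.imwrite("pics/w2.png",im)
E
```

```text
pos [561.62  27.6  106.8 ] units [-0.04  0.05  1.29] tool x,y in world [-0.96  0.27  0.01] [ 0.27  0.96 -0.  ] t 4.9833
[276.32 220.21]
[273.61 246.36]
```

View pics/w2.png

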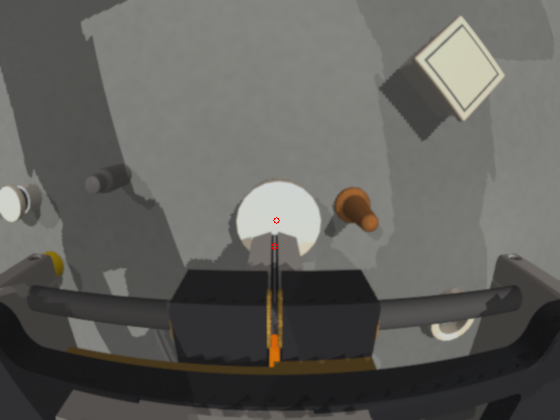

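The wide lid spans columns 237–321 in the wrist view, so its centre is near (279,221), within 2 mm of the prediction. The square lid at top right now sits low and the cone is clear. Pressing.

>>> servo_tool(
  steps=[
    {"tx": -0.04, "ty": 0.06, "tz": 0.7, "wx": 0, "wy": 0, "wz": 0, "fingers": 0},
    {"tx": -0.04, "ty": 0.06, "tz": 1.1, "wx": 0, "wy": 0, "wz": 0, "fingers": 0},
    {"tx": -0.04, "ty": 0.06, "tz": 1.3, "wx": 0, "wy": 0, "wz": 0, "fingers": 0},
    {"tx": -0.04, "ty": 0.06, "tz": 1.3, "wx": 0, "wy": 0, "wz": 0, "fingers": 0},
    {"tx": -0.04, "ty": 0.06, "tz": 1.3, "wx": 0, "wy": 0, "wz": 0, "fingers": 0},
  ],
)

```text
time_s: 5.45
ee_pos: [564.5, 32.0, 57.7]
eef_rot: [-0.001, 0.135, 0.991, 0.0]
wrist_force: [0.6, -0.3, -0.5]
finger_gap: 0.8
```

>>> servo_tool(
  steps=[
    {"tx": 0, "ty": 0, "tz": 0.04, "wx": 0, "wy": 0, "wz": 0, "fingers": 0},
    {"tx": 0, "ty": 0, "tz": 0.08, "wx": 0, "wy": 0, "wz": 0, "fingers": 0},
    {"tx": 0, "ty": 0, "tz": 0.12, "wx": 0, "wy": 0, "wz": 0, "fingers": 0},
    {"tx": 0, "ty": 0, "tz": 0.15, "wx": 0, "wy": 0, "wz": 0, "fingers": 0},
    {"tx": 0, "ty": 0, "tz": 0.18, "wx": 0, "wy": 0, "wz": 0, "fingers": 0},
  ],
)

```text
time_s: 5.87
ee_pos: [565.5, 30.8, 51.3]
eef_rot: [0.0, 0.136, 0.991, 0.0]
wrist_force: [-0.0, -0.5, -0.3]
finger_gap: 0.6
```

>>> servo_tool(
  steps=[
    {"tx": 0.04, "ty": -0.03, "tz": 0.03, "wx": 0, "wy": 0, "wz": 0, "fingers": 0},
    {"tx": 0.04, "ty": -0.03, "tz": 0.06, "wx": 0, "wy": 0, "wz": 0, "fingers": 0},
    {"tx": 0.04, "ty": -0.03, "tz": 0.09, "wx": 0, "wy": 0, "wz": 0, "fingers": 0},
    {"tx": 0.04, "ty": -0.03, "tz": 0.12, "wx": 0, "wy": 0, "wz": 0, "fingers": 0},
    {"tx": 0.04, "ty": -0.03, "tz": 0.14, "wx": 0, "wy": 0, "wz": 0, "fingers": 0},
  ],
)

```text
time_s: 6.28
ee_pos: [563.2, 30.0, 45.7]
eef_rot: [-0.0, 0.136, 0.991, -0.0]
wrist_force: [-2.6, -0.3, 4.0]
finger_gap: 0.4
```

>>> servo_tool(
  steps=[
    {"tx": 0, "ty": 0, "tz": 0.03, "wx": 0, "wy": 0, "wz": 0, "fingers": 0},
    {"tx": 0, "ty": 0, "tz": 0.05, "wx": 0, "wy": 0, "wz": 0, "fingers": 0},
    {"tx": 0, "ty": 0, "tz": 0.07, "wx": 0, "wy": 0, "wz": 0, "fingers": 0},
    {"tx": 0, "ty": 0, "tz": 0.09, "wx": 0, "wy": 0, "wz": 0, "fingers": 0},
    {"tx": 0, "ty": 0, "tz": 0.1, "wx": 0, "wy": 0, "wz": 0, "fingers": 0},
  ],
)

```text
time_s: 6.7
ee_pos: [563.2, 30.0, 41.1]
eef_rot: [-0.0, 0.135, 0.991, -0.0]
wrist_force: [-3.8, -1.8, 4.2]
finger_gap: 0.7
```

>>> servo_tool(
  steps=[
    {"tx": 0.01, "ty": 0, "tz": 0.01, "wx": 0, "wy": 0, "wz": 0, "fingers": 0},
    {"tx": 0.02, "ty": 0, "tz": 0.02, "wx": 0, "wy": 0, "wz": 0, "fingers": 0},
    {"tx": 0.02, "ty": -0.01, "tz": 0.03, "wx": 0, "wy": 0, "wz": 0, "fingers": 0},
    {"tx": 0.02, "ty": -0.01, "tz": 0.04, "wx": 0, "wy": 0, "wz": 0, "fingers": 0},
    {"tx": 0.02, "ty": -0.01, "tz": 0.05, "wx": 0, "wy": 0, "wz": 0, "fingers": 0},
  ],
)

```text
time_s: 7.12
ee_pos: [563.2, 30.1, 39.6]
eef_rot: [0.001, 0.135, 0.991, 0.0]
wrist_force: [-1.0, -1.9, 4.0]
finger_gap: 1.0
```

>>> servo_tool(
  steps=[
    {"tx": 0, "ty": -0.01, "tz": 0.01, "wx": 0, "wy": 0, "wz": 0, "fingers": 0},
    {"tx": 0, "ty": -0.01, "tz": 0.02, "wx": 0, "wy": 0, "wz": 0, "fingers": 0},
    {"tx": 0, "ty": -0.01, "tz": 0.03, "wx": 0, "wy": 0, "wz": 0, "fingers": 0},
    {"tx": 0, "ty": -0.01, "tz": 0.03, "wx": 0, "wy": 0, "wz": 0, "fingers": 0},
  ],
)

```text
time_s: 7.45
ee_pos: [563.2, 30.0, 39.3]
eef_rot: [0.001, 0.135, 0.991, 0.001]
wrist_force: [-2.0, -0.5, 6.5]
finger_gap: 0.8
```

>>> servo_tool(
  steps=[
    {"tx": 0, "ty": 0, "tz": 0.01, "wx": 0, "wy": 0, "wz": 0, "fingers": 0},
    {"tx": 0, "ty": 0, "tz": 0.02, "wx": 0, "wy": 0, "wz": 0, "fingers": 0},
    {"tx": 0, "ty": 0, "tz": 0.02, "wx": 0, "wy": 0, "wz": 0, "fingers": 0},
  ],
)

```text
time_s: 7.7
ee_pos: [563.2, 30.0, 39.2]
eef_rot: [0.001, 0.135, 0.991, 0.001]
wrist_force: [-2.5, -1.0, 10.0]
finger_gap: 0.7
```

>>> servo_tool(
  steps=[
    {"tx": 0, "ty": 0, "tz": 0.01, "wx": 0, "wy": 0, "wz": 0, "fingers": 0},
    {"tx": 0, "ty": 0, "tz": 0.02, "wx": 0, "wy": 0, "wz": 0, "fingers": 0},
    {"tx": 0, "ty": 0, "tz": 0.02, "wx": 0, "wy": 0, "wz": 0, "fingers": 0},
  ],
)

```text
time_s: 7.95
ee_pos: [563.3, 30.0, 39.2]
eef_rot: [0.001, 0.135, 0.991, 0.0]
wrist_force: [-3.5, 0.3, 12.4]
finger_gap: 0.6
```

>>> servo_tool(
  steps=[
    {"tx": 0, "ty": 0, "tz": -0.4, "wx": 0, "wy": 0, "wz": 0, "fingers": 0},
    {"tx": 0, "ty": 0, "tz": -1.2, "wx": 0, "wy": 0, "wz": 0, "fingers": 0},
    {"tx": 0, "ty": 0, "tz": -1.8, "wx": 0, "wy": 0, "wz": 0, "fingers": 0},
    {"tx": 0, "ty": 0, "tz": -1.8, "wx": 0, "wy": 0, "wz": 0, "fingers": 0},
    {"tx": 0, "ty": 0, "tz": -1.8, "wx": 0, "wy": 0, "wz": 0, "fingers": 0},
  ],
)

```text
time_s: 8.37
ee_pos: [563.4, 29.9, 109.4]
eef_rot: [0.001, 0.135, 0.991, 0.0]
wrist_force: [-0.3, 0.0, -0.7]
finger_gap: 0.6
```

```bash
python3 -c "
from h import *
delta([476,-229.5,100])"
```

```text
pos [563.37  29.88 109.45] units [ 0.37 -6.83  0.23] tool x,y in world [-0.96  0.27 -0.  ] [0.27 0.96 0.  ] t 8.3667
```

>>> servo_tool(
  steps=[
    {"tx": 0.37, "ty": -6.83, "tz": 0.2, "wx": 0, "wy": 0, "wz": 0, "fingers": 0},
    {"tx": 0.37, "ty": -6.83, "tz": 0.2, "wx": 0, "wy": 0, "wz": 0, "fingers": 0},
    {"tx": 0.37, "ty": -6.83, "tz": 0.2, "wx": 0, "wy": 0, "wz": 0, "fingers": 0},
    {"tx": 0.37, "ty": -6.83, "tz": 0.2, "wx": 0, "wy": 0, "wz": 0, "fingers": 0},
    {"tx": 0.37, "ty": -6.83, "tz": 0.2, "wx": 0, "wy": 0, "wz": 0, "fingers": 0},
  ],
)

```text
time_s: 8.78
ee_pos: [493.6, -168.2, 99.5]
eef_rot: [-0.002, 0.135, 0.991, 0.001]
wrist_force: [-0.6, -0.8, 0.6]
finger_gap: 0.6
```

```bash
python3 -c "
from h import *
delta([476,-229.5,100])"
```

```text
pos [ 493.64 -168.25   99.55] units [ 0.02 -1.59 -0.01] tool x,y in world [-0.96  0.27  0.  ] [0.27 0.96 0.  ] t 8.7833
```

>>> servo_tool(
  steps=[
    {"tx": 0.02, "ty": -1.59, "tz": 0, "wx": 0, "wy": 0, "wz": 0, "fingers": 0},
    {"tx": 0.02, "ty": -1.59, "tz": 0, "wx": 0, "wy": 0, "wz": 0, "fingers": 0},
    {"tx": 0.02, "ty": -1.59, "tz": 0, "wx": 0, "wy": 0, "wz": 0, "fingers": 0},
    {"tx": 0.02, "ty": -1.59, "tz": 0, "wx": 0, "wy": 0, "wz": 0, "fingers": 0},
    {"tx": 0.02, "ty": -1.59, "tz": 0, "wx": 0, "wy": 0, "wz": 0, "fingers": 0},
  ],
)

```text
time_s: 9.2
ee_pos: [477.4, -227.4, 100.7]
eef_rot: [-0.001, 0.135, 0.991, 0.001]
wrist_force: [0.7, 0.2, 0.3]
finger_gap: 0.3
```

>>> servo_tool(
  steps=[
    {"tx": 0, "ty": 0, "tz": 0, "wx": 0, "wy": 0, "wz": 0, "fingers": 0},
    {"tx": 0, "ty": 0, "tz": 0, "wx": 0, "wy": 0, "wz": 0, "fingers": 0},
    {"tx": 0, "ty": 0, "tz": 0, "wx": 0, "wy": 0, "wz": 0, "fingers": 0},
    {"tx": 0, "ty": 0, "tz": 0, "wx": 0, "wy": 0, "wz": 0, "fingers": 0},
  ],
)

```text
time_s: 9.53
ee_pos: [478.3, -227.8, 102.5]
eef_rot: [0.0, 0.135, 0.991, 0.0]
wrist_force: [-0.2, 0.2, -0.7]
finger_gap: 0.2
```

```bash
python3 - <<'E'
from h import *
delta([476,-229.5,46])
s=ctrl.state(); im=camera("wrist")[:,:,::-1].copy()
for p in ([476,-229.5,41.5],s["ee_pos"]): print(wp(p,s))
cv2.imwrite("pics/w3.png",cv2.resize(im[130:330,175:375],(600,600),interpolation=cv2.INTER_CUBIC))
E
```

```text
pos [ 478.32 -227.78  102.47] units [ 0.04 -0.06  1.41] tool x,y in world [-0.96  0.27 -0.  ] [0.27 0.96 0.  ] t 9.5333
[270.82 215.09]
[273.62 246.37]
```

View pics/w3.png

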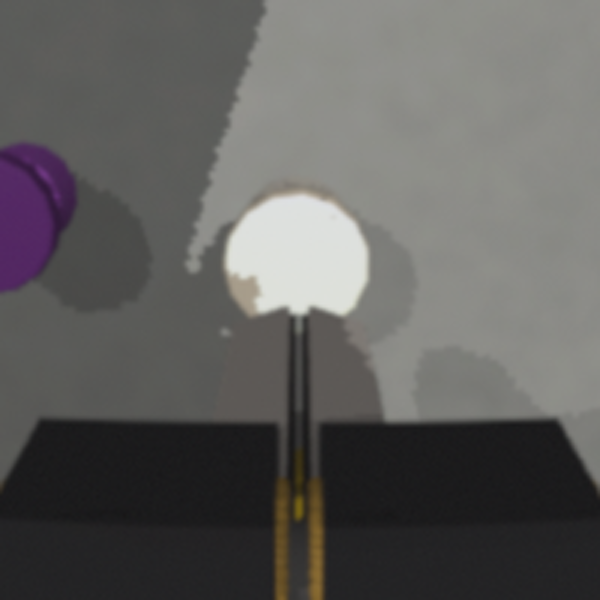

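The small lid centre is at about (274,218) against the predicted (271,215), and the finger slot is at column 275. The lid lies essentially under the present TCP, so I'll split the small difference between the two cameras.

>>> servo_tool(
  steps=[
    {"tx": 0.02, "ty": -0.02, "tz": 0.7, "wx": 0, "wy": 0, "wz": 0, "fingers": 0},
    {"tx": 0.02, "ty": -0.02, "tz": 1.1, "wx": 0, "wy": 0, "wz": 0, "fingers": 0},
    {"tx": 0.02, "ty": -0.02, "tz": 1.3, "wx": 0, "wy": 0, "wz": 0, "fingers": 0},
    {"tx": 0.02, "ty": -0.02, "tz": 1.3, "wx": 0, "wy": 0, "wz": 0, "fingers": 0},
    {"tx": 0.02, "ty": -0.02, "tz": 1.3, "wx": 0, "wy": 0, "wz": 0, "fingers": 0},
  ],
)

```text
time_s: 10.0
ee_pos: [477.1, -229.2, 50.6]
eef_rot: [-0.0, 0.135, 0.991, 0.0]
wrist_force: [0.6, -0.2, 0.2]
finger_gap: 0.3
```

>>> servo_tool(
  steps=[
    {"tx": 0, "ty": 0, "tz": 0, "wx": 0, "wy": 0, "wz": 0, "fingers": 0},
    {"tx": 0, "ty": 0, "tz": 0, "wx": 0, "wy": 0, "wz": 0, "fingers": 0},
  ],
)

```text
time_s: 10.17
ee_pos: [477.9, -229.8, 51.9]
eef_rot: [0.001, 0.135, 0.991, -0.001]
wrist_force: [-0.1, 0.5, 0.1]
finger_gap: 0.5
```

>>> servo_tool(
  steps=[
    {"tx": 0.01, "ty": 0.02, "tz": 0.04, "wx": 0, "wy": 0, "wz": 0, "fingers": 0},
    {"tx": 0.01, "ty": 0.02, "tz": 0.08, "wx": 0, "wy": 0, "wz": 0, "fingers": 0},
    {"tx": 0.01, "ty": 0.02, "tz": 0.12, "wx": 0, "wy": 0, "wz": 0, "fingers": 0},
    {"tx": 0.01, "ty": 0.02, "tz": 0.15, "wx": 0, "wy": 0, "wz": 0, "fingers": 0},
    {"tx": 0.01, "ty": 0.02, "tz": 0.18, "wx": 0, "wy": 0, "wz": 0, "fingers": 0},
  ],
)

```text
time_s: 10.58
ee_pos: [476.7, -228.4, 43.1]
eef_rot: [-0.0, 0.135, 0.991, 0.0]
wrist_force: [-0.0, -0.2, -0.5]
finger_gap: 0.4
```

>>> servo_tool(
  steps=[
    {"tx": 0, "ty": 0, "tz": 0.03, "wx": 0, "wy": 0, "wz": 0, "fingers": 0},
    {"tx": 0, "ty": 0, "tz": 0.06, "wx": 0, "wy": 0, "wz": 0, "fingers": 0},
    {"tx": 0, "ty": 0, "tz": 0.09, "wx": 0, "wy": 0, "wz": 0, "fingers": 0},
    {"tx": 0, "ty": 0, "tz": 0.12, "wx": 0, "wy": 0, "wz": 0, "fingers": 0},
    {"tx": 0, "ty": 0, "tz": 0.14, "wx": 0, "wy": 0, "wz": 0, "fingers": 0},
  ],
)

```text
time_s: 11.0
ee_pos: [476.8, -228.4, 37.8]
eef_rot: [0.0, 0.135, 0.991, 0.0]
wrist_force: [-2.0, 0.4, 4.6]
finger_gap: 0.8
```

>>> servo_tool(
  steps=[
    {"tx": 0, "ty": 0, "tz": 0.02, "wx": 0, "wy": 0, "wz": 0, "fingers": 0},
    {"tx": 0, "ty": 0, "tz": 0.04, "wx": 0, "wy": 0, "wz": 0, "fingers": 0},
    {"tx": 0, "ty": 0, "tz": 0.06, "wx": 0, "wy": 0, "wz": 0, "fingers": 0},
    {"tx": 0, "ty": 0, "tz": 0.08, "wx": 0, "wy": 0, "wz": 0, "fingers": 0},
    {"tx": 0, "ty": 0, "tz": 0.09, "wx": 0, "wy": 0, "wz": 0, "fingers": 0},
  ],
)

```text
time_s: 11.42
ee_pos: [476.8, -228.4, 33.9]
eef_rot: [-0.0, 0.135, 0.991, 0.0]
wrist_force: [-0.9, 0.7, 4.2]
finger_gap: 0.9
```

>>> servo_tool(
  steps=[
    {"tx": 0.01, "ty": 0, "tz": 0.01, "wx": 0, "wy": 0, "wz": 0, "fingers": 0},
    {"tx": 0.01, "ty": 0, "tz": 0.02, "wx": 0, "wy": 0, "wz": 0, "fingers": 0},
    {"tx": 0.01, "ty": 0, "tz": 0.03, "wx": 0, "wy": 0, "wz": 0, "fingers": 0},
    {"tx": 0.01, "ty": 0, "tz": 0.04, "wx": 0, "wy": 0, "wz": 0, "fingers": 0},
    {"tx": 0.01, "ty": 0, "tz": 0.04, "wx": 0, "wy": 0, "wz": 0, "fingers": 0},
  ],
)

```text
time_s: 11.83
ee_pos: [476.8, -228.4, 33.3]
eef_rot: [0.0, 0.135, 0.991, -0.0]
wrist_force: [-1.4, 1.0, 5.9]
finger_gap: 0.4
```

>>> servo_tool(
  steps=[
    {"tx": 0, "ty": 0, "tz": 0.01, "wx": 0, "wy": 0, "wz": 0, "fingers": 0},
    {"tx": 0, "ty": 0, "tz": 0.02, "wx": 0, "wy": 0, "wz": 0, "fingers": 0},
    {"tx": 0, "ty": 0, "tz": 0.03, "wx": 0, "wy": 0, "wz": 0, "fingers": 0},
    {"tx": 0, "ty": 0, "tz": 0.03, "wx": 0, "wy": 0, "wz": 0, "fingers": 0},
  ],
)

```text
time_s: 12.17
ee_pos: [476.8, -228.4, 33.1]
eef_rot: [0.001, 0.135, 0.991, -0.0]
wrist_force: [-3.1, 1.9, 12.0]
finger_gap: 0.4
```

>>> servo_tool(
  steps=[
    {"tx": 0, "ty": 0, "tz": 0.01, "wx": 0, "wy": 0, "wz": 0, "fingers": 0},
    {"tx": 0, "ty": 0, "tz": 0.02, "wx": 0, "wy": 0, "wz": 0, "fingers": 0},
    {"tx": 0, "ty": 0, "tz": 0.02, "wx": 0, "wy": 0, "wz": 0, "fingers": 0},
  ],
)

```text
time_s: 12.42
ee_pos: [476.9, -228.5, 33.1]
eef_rot: [0.001, 0.135, 0.991, -0.0]
wrist_force: [-4.3, 3.3, 15.5]
finger_gap: 0.3
```

At the stop. Lifting clear and checking.

>>> servo_tool(
  steps=[
    {"tx": 0, "ty": 0, "tz": -0.4, "wx": 0, "wy": 0, "wz": 0, "fingers": 0},
    {"tx": 0, "ty": 0, "tz": -1.2, "wx": 0, "wy": 0, "wz": 0, "fingers": 0},
    {"tx": 0, "ty": 0, "tz": -2.2, "wx": 0, "wy": 0, "wz": 0, "fingers": 0},
    {"tx": 0, "ty": 0, "tz": -3.2, "wx": 0, "wy": 0, "wz": 0, "fingers": 0},
    {"tx": 0, "ty": 0, "tz": -3.8, "wx": 0, "wy": 0, "wz": 0, "fingers": 0},
  ],
)

```text
time_s: 12.83
ee_pos: [477.6, -229.0, 186.3]
eef_rot: [0.002, 0.135, 0.991, -0.001]
wrist_force: [1.0, -0.9, 0.4]
finger_gap: 0.6
```

>>> servo_tool(
  steps=[
    {"tx": 2, "ty": 0, "tz": -1, "wx": 0, "wy": 0, "wz": 0, "fingers": 0},
    {"tx": 2, "ty": 0, "tz": -1, "wx": 0, "wy": 0, "wz": 0, "fingers": 0},
    {"tx": 2, "ty": 0, "tz": -1, "wx": 0, "wy": 0, "wz": 0, "fingers": 0},
    {"tx": 2, "ty": 0, "tz": -1, "wx": 0, "wy": 0, "wz": 0, "fingers": 0},
  ],
)

```text
time_s: 13.17
ee_pos: [399.1, -207.1, 224.1]
eef_rot: [0.002, 0.136, 0.991, -0.001]
wrist_force: [-0.2, -0.7, 0.4]
finger_gap: 0.0
```

```bash
python3 - <<'E'
from h import *
s=camera("scene")[:,:,::-1]; a=cv2.imread("pics/scene0.png")
c=lambda i:cv2.resize(i[160:300,130:430],(780,364)[0:2] if 0 else (642,300),interpolation=cv2.INTER_CUBIC)
cv2.imwrite("pics/s1.png",np.vstack([c(a),c(s)]))
E
```

```text
(no output)
```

View pics/s1.png

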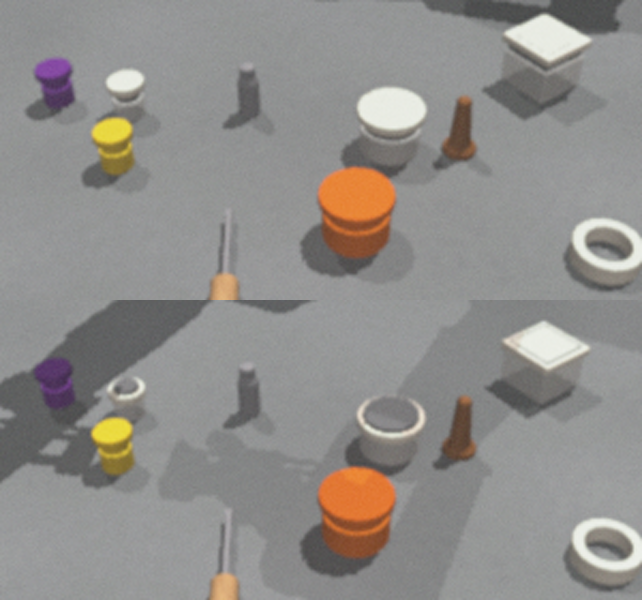

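The before/after view shows all three lids down: the gap under each is closed, and pot, cone, punch and look-alike pixel positions are unchanged. Handing in.

```bash
python3 -c "
from cell import ctrl
print(ctrl.hand_in(), ctrl.state()['time_s'])"
```

```text
the job is handed in; nothing more can be done
the job is handed in; nothing more can be done
```

I pressed all three lids home with the shut fingertips, in the order asked: square tub, wide pot, small pot. Then I lifted clear and handed the job in at about 13 s of the 51 s allowed.

| Lid | Tip height at the stop | Nominal home height | Highest force read (vertical) |
|---|---|---|---|
| Square tub | 50.1 mm | 50 mm | 12.4 N |
| Wide pot | 39.2 mm | 39 mm | 12.4 N |
| Small pot | 33.1 mm | 33 mm | 15.5 N |

- **Hard stops:** on each lid the force kept rising with no further travel, well under the 35 N limit.
- **Final look:** in the closing scene picture the gaps under the lids are gone. The pots, cone, punch, look-alikes and tape roll look unmoved, and so does the visible part of the graver.
- **Odd appearance:** the two round lids now show a grey centre with a white rim, and the square one a thin inner outline. I took this to be how the pushed-home lid is drawn, but did not confirm it.
- **Disagreements:** the wrist and top cameras differed by about 2–3 mm on the lid centres, so on the small pot I aimed between them. Sideways forces of 2–5 N appeared while pressing, but no pot visibly moved.

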